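# Draw the sprung jaw of a pipette service jig open and lock it with its pin

## Task

Open the spring-loaded jaw of the pipette jig and lock it open: put the round-headed locking pin right through the eye of the slide, use it to draw the slide out to its stop without forcing it, then push the pin down into the hole in the deck until its collar rests on the slide, and let go so that the pin keeps the jaw open. Leave the other things on the bench, including the square-headed plug, where they are.

Things in the scene. Friction and masses are not known exactly. Their poses are not given: they have to be found in the camera images.
- jig: Pipette clamping jig, fixed: grey base 260 (x) x 110 (y) x 40 mm, flat deck at z = 40 mm. Origin: centre of the underside. Its -x end is the pull end. On the deck: a bridge over the slide (x -8 to +12 mm, 62 mm wide, top 34 mm above the deck), spring barrels (x -60 to +10 mm, y -36 and +36 mm, tops 19 mm above the deck), a fixed jaw at the +x end (top 55 mm above the deck).
- slide_eye (a point): Centre of the slide's eye, on the top face of its tongue, 62 mm above the bench; axes as the jig's. The eye is a round hole 16 mm wide straight down through the tongue, a steel bar 34 mm wide and 10 mm thick, 12 mm clear of the deck, ending 18 mm beyond the eye. The slide moves along the jig's -x, some 50 to 60 mm from home to a hard stop; a spring (4 N home, 8 N out) returns it.
- deck_hole (a point): Middle of the mouth of the hole in the deck, 40 mm above the bench: round, 15 mm wide, straight down through the base, on the jig's centre line towards its pull end. With the slide pulled hard out, the pin drawing on the outer wall of the eye stands over this hole.
- pin: Steel locking pin, loose, parked upright. 106 mm long, z up along it; origin: its tip (lower end). Shaft 12 mm thick, 50 mm long, tip tapered (6 mm wide, full from 8 mm up); collar 26 mm wide, z 50 to 56 mm; round grip 22 mm wide, z 56 to 106 mm. 0.13 to 0.23 kg. When locking, its collar lies on the tongue and its tip is 12 mm above the bench.
- pin_block: Grey plastic block 80 x 80 x 55 mm, fixed, with a 16 mm hole in its middle in which the locking pin is parked, collar on the block's top. Origin: centre of the underside. Changes places with the other block.
- plug: Steel plug gauge, not needed: square head 36 x 36 x 30 mm (z from 50 to 80 mm) on a thick 24 mm shaft, standing in the other grey block. Origin at the foot of its shaft. Leave it alone.
- pipette: Cream pipette lying on the bench along its own x, about 250 mm long and 30 mm wide, 24 mm high. Origin underneath, about its middle. Leave it alone.
- beaker: White plastic cup, 68 mm wide and 85 mm high, standing. Origin: centre of the underside. Leave it alone.
- bottle: White bottle, 60 mm wide and 130 mm high, standing. Origin: centre of the underside. Leave it alone.
- sleeve: White pipette sleeve standing on the bench, 34 mm wide and 75 mm high. Origin: centre of the underside. Leave it alone.
Mind the look-alikes: they are no part of the job. What is shaped like the pin but pink or yellow is not meant.

How it is judged:
By the outcome, as a careful person would: the job done as asked, in the order asked, and still so for the second after the job is handed in, with the robot touching nothing.
It also fails if it takes over 51 s, if anything falls off the work surface, if the arm or the gripper's body presses on something with over 40 N, if the wrist force passes 120 N, or if a joint passes its speed limit or range.

## Robot

A 7-joint arm with a two-finger parallel gripper is mounted at the origin on the work surface. World frame = base frame: x ahead of the robot, y to its left, z up, the work surface at z = 0. Lengths are in mm, angles in rad, forces in N, time in s.
With the tool pointing down it reaches from about 350 to 900 mm from the base axis. Payload 7.2 kg.
Tool frame: the origin (TCP) lies midway between the tips of the shut fingers; the grasp point (between the pads) lies 19 mm behind it; y points along the fingers, z is the direction in which the jaws open and shut, and the axes are right-handed (so a half turn about y gives the same grasp; the last joint's range is limited). The gripper opens to 88 mm and grips with 3 to 60 N. Pads are 20 mm wide; open, the fingers measure 115 mm over their backs; the gripper's body (75 mm by 178 mm) begins 61 mm behind the grasp point.
Start: joints at [-1.252, 0.411, -0.013, 1.596, 0.006, 1.134, -0.082], TCP at [235.776, 578.825, 222.653] pointing down, gripper open.
Joint ranges: [-2.95, 2.95], [-0.29, 1.99], [-1.47, 1.44], [0.14, 2.54], [-1.03, 4.17], [0.13, 1.85], [-2.86, 2.86]. Speed limits (rad/s): [2.39, 2.39, 3.01, 3.01, 3.14, 3.14, 3.14].

## Interface

Orientations are given as a rotation vector (axis times angle).
In Python, from cell import telemetry, vision, order, recognise, outline_of gives the robot as it stands. The module is installed in compiled form; this text tells all that it offers.
- The arm moves only by the tool apply_moves, never from a script. Its argument "series" is a list of rows, each an object with "jaw": the finger opening in mm, from 0 to 87.8; "xyz": the shift along the tool's x, y, z in mm, a list of three; "twist": the turn about the tool's y in units of 5 degrees (1.0 is 5 degrees). In form: [{"jaw": jaw, "xyz": [tx, ty, tz], "twist": twist}, ...]. A call has 1 to 8 rows; each row shifts and turns the commanded pose from where the row before left it, along the tool's axes as they then stand; what a row does not reach is not made up. A row lasts 1/12 s, in which the tool goes at most 41.7 mm and 7.16 degrees, less where a joint would pass 70% of its speed; a pose out of reach is approached as far as the arm can. A call with a gripper value outside its range is refused whole. The fingers move at their own pace and stop on an object; "force" is the grip in N (left out, the last holds). Time passes only in rows, so rows that do not move let the fingers close. It gives the time, the measured TCP pose, the force and the opening at its end, in the units of the state.
- telemetry.observe(): the state, without advancing time (a new reading comes with each control period).
- vision.camera(name): name is "side" or "top" or "wrist"; returns the picture (420x560x3 uint8, red, green, blue); there is no depth.
- vision.camera_params(name): a dict with "fx", "fy", "cx", "cy" (pixels), "R" (3x3) and "t" (3): a world point X has camera coordinates R X + t. Camera axes: x right, y down, z forward; pixel columns grow to the right and rows downward; lengths in mm; the calibration is good to about 2 mm. A picture is of the moment at which its call begins: read the wrist's pose just before it. camera_params takes no time and is no camera call; for the wrist camera it gives the pose at the moment of the call.
- order.finish_job(): hands the job in, once; it reports no verdict.
Trained networks look in the newest picture that a camera, given by its name, has taken for a name from the list of things; names that differ only in an ending like _2 or _b are one class to them, and where a whole thing is asked for, a point or a joint stands for the part that bears it (a point fixed in the world has none). Each returns a list of dicts, best first, with "confidence" (0 to 1); they miss things now and then, are a little off and sometimes report something else, mostly with a low value. They report only what shows in the picture. A call takes as long as a camera call. They do not tell look-alikes from the thing itself.
- recognise(label, camera): "centre" ([row, column] in pixels, amid what is visible of it).
- outline_of(label, camera): "region" (420x560 bool, what is visible of it) and "centre" ([row, column] in pixels, amid what is visible of it).
The state is a dict: "time_s": time; "joint_pos": joint angles; "qvel": joint speeds; "joint_efforts": joint torques, N m; "tool_pos": TCP position; "eef_rot": TCP orientation; "wrist_force": force on the tool from outside, world axes, zero at the start; "torque": the same for the moment, N m; "opening": finger opening in mm.
Only numpy, scipy, OpenCV 4.12 (cv2) and the standard library are available. Lean on these libraries where they do the work, as an engineer would, in place of code of your own. Each camera call takes 0.05 s, during which the arm holds its last target. There are 200 camera calls.

## Working session

There is one attempt and no reset: what is moved stays moved. The work goes in short steps, Python scripts to look and compute and a tool call to move; the robot and the scene stay as the last step left them, time stands still between calls to the robot, and variables do not carry over. Pictures are saved under pics/ and viewed, about 8 in all and at most 12, crops included, and the job is handed in when it is done.

Besides the shell and the picture viewer there is one more tool, called after "Request:" as name(argument=value, ...) on one line, values as JSON. apply_moves: Moves the arm, as the interface text tells. Its arguments: {"type":"object","properties":{"series":{"type":"array","items":{"type":"object","properties":{"jaw":{"type":"number"},"xyz":{"type":"array","items":{"type":"number"}},"twist":{"type":"number"}}}},"force":{"type":"number"}},"required":["series"]}

```bash
mkdir -p pics; cat > h.py <<'E'
import numpy as np, cv2
from cell import telemetry, vision, order, recognise, outline_of
from scipy.spatial.transform import Rotation as Ro
def ray(cam,rc,z,P=None):
    p=P or vision.camera_params(cam); R=np.array(p['R']);t=np.array(p['t'])
    d=R.T@np.array([(rc[1]-p['cx'])/p['fx'],(rc[0]-p['cy'])/p['fy'],1]); o=-R.T@t
    return o+d*(z-o[2])/d[2]
def proj(cam,X,P=None):
    p=P or vision.camera_params(cam); c=np.array(p['R'])@np.array(X)+np.array(p['t'])
    return np.array([p['fy']*c[1]/c[2]+p['cy'],p['fx']*c[0]/c[2]+p['cx']])
def snap(cam,name):
    im=vision.camera(cam); cv2.imwrite(f'pics/{name}.png',im[:,:,::-1]); return im
E
python3 - <<'E'
from h import *
for c in ['top','side']:
    snap(c,c+'1')
    p=vision.camera_params(c); print(c,p['fx'],(-np.array(p['R']).T@np.array(p['t'])).round())
    for l,z in [('jig',40),('slide_eye',62),('deck_hole',40),('pin',100),('pin_block',55),('plug',80)]:
        print(l,[(round(d['confidence'],2),np.round(d['centre']),ray(c,d['centre'],z).round()[:2]) for d in recognise(l,c)[:4]])
s=telemetry.observe();print(s['time_s'],s['tool_pos'],s['eef_rot'],Ro.from_rotvec(s['eef_rot']).as_matrix().round(3),s['opening'])
a=cv2.imread('pics/top1.png');b=cv2.imread('pics/side1.png')
E
```

```text
top 526.3100687944878 [ 371.  -69. 1422.]
jig [(0.71, array([192., 251.]), array([618.,  26.])), (0.51, array([240., 422.]), array([ 491., -426.]))]
slide_eye [(0.69, array([170., 254.]), array([672.,  17.]))]
deck_hole [(0.86, array([192., 254.]), array([617.,  18.]))]
pin [(0.52, array([248., 400.]), array([ 466., -355.])), (0.5, array([279., 399.]), array([ 388., -350.]))]
pin_block [(0.56, array([263., 359.]), array([ 430., -257.]))]
plug [(0.65, array([261., 143.]), array([429., 296.]))]
side 392.24122634055124 [ 145. -808.  739.]
jig [(0.98, array([200., 295.]), array([617.,   4.]))]
slide_eye [(0.82, array([189., 311.]), array([670.,   1.])), (0.55, array([274., 286.]), array([ 439., -260.]))]
deck_hole [(0.83, array([200., 296.]), array([615.,   0.]))]
pin [(0.61, array([301., 312.]), array([ 432., -382.])), (0.54, array([273., 288.]), array([ 429., -292.])), (0.17, array([196., 298.]), array([590., -54.]))]
pin_block [(0.94, array([284., 281.]), array([ 416., -276.]))]
plug [(0.56, array([160., 203.]), array([435., 289.]))]
0.7 [235.77352757 578.82595323 222.69340609] [-1.5493445   0.30348539 -0.30344089] [[ 0.926 -0.     0.377]
 [-0.377  0.     0.926]
 [-0.    -1.     0.   ]] 87.896581235795
```

View pics/top1.png

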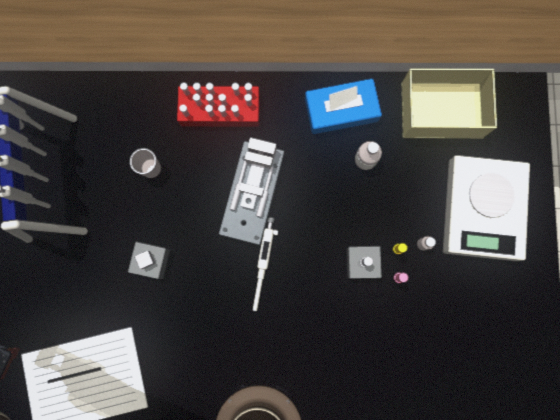

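View pics/side1.png

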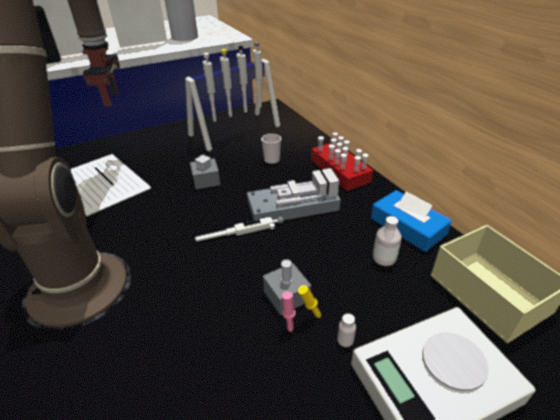

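The top view shows the jig (about (250,190)), with its fixed jaw up at +x and the pull end at the bottom. The pin with its grey head is in the block at about (367,262). The yellow and pink look-alikes are at (400,248) and (401,278). The plug is at (145,260).

```bash
python3 - <<'E'
from h import *
a=cv2.imread('pics/top1.png')
c1=cv2.resize(a[130:250,210:290],None,fx=5,fy=5,interpolation=3)
c2=cv2.resize(a[230:300,335:415],None,fx=4.9,fy=4.9,interpolation=3)
b=np.zeros((600,800,3),np.uint8);b[:,:400]=c1;b[:c2.shape[0],402:402+c2.shape[1]]=c2
cv2.imwrite('pics/crop1.png',b)
print(ray('top',(262,368),111),ray('side',(264,287),111))
P={c:vision.camera_params(c) for c in ['top']}
vision.camera('top')
for l in ['jig','pin_block','pipette']:
    o=outline_of(l,'top')
    for d in o[:1]:
        r=cv2.minAreaRect(np.argwhere(d['region'])[:,::-1].astype(np.float32));print(l,d['confidence'],r, [ray('top',q[::-1],40).round() for q in cv2.boxPoints(r)])
E
```

```text
[ 429.92081475 -272.34422762  111.        ] [ 433.99763377 -275.43001527  111.        ]
jig 0.71 ((251.89097595214844, 190.60995483398438), (42.35664367675781, 102.55241394042969), 15.708637237548828) [array([503., 112.,  40.]), array([772.,  43.,  40.]), array([741., -68.,  40.]), array([474.,   4.,  40.])]
pin_block 0.8 ((363.0, 262.5), (31.0, 34.0), 90.0) [array([ 472., -226.,   40.]), array([ 472., -315.,   40.]), array([ 392., -314.,   40.]), array([ 391., -226.,   40.])]
pipette 0.67 ((261.1235656738281, 262.99285888671875), (12.549725532531738, 92.54444122314453), 15.124006271362305) [array([317.,  41.,  40.]), array([551., -19.,  40.]), array([542., -51.,  40.]), array([309.,  10.,  40.])]
```

View pics/crop1.png

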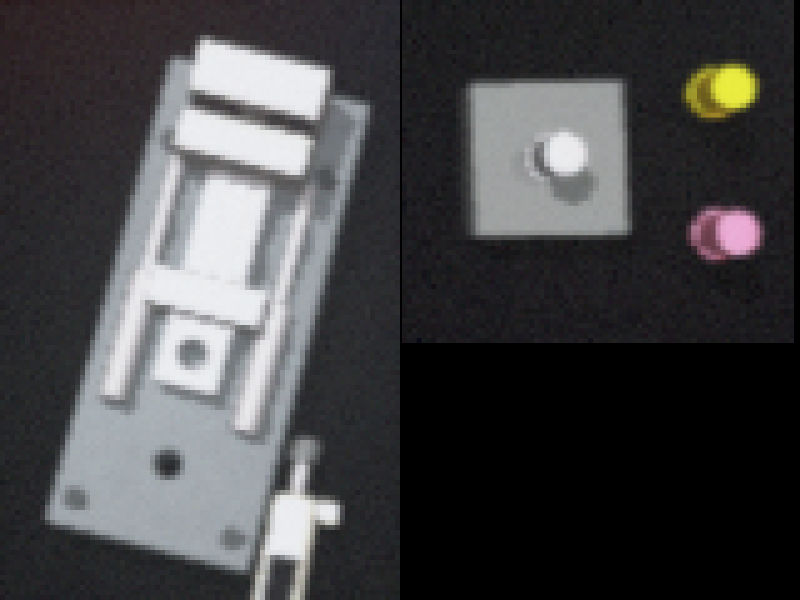

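The crop shows the eye at top-image px (row 200, col 248), the deck hole at (222.5, 243) and the grey pin head at (261, 368).

```bash
python3 - <<'E'
from h import *
f=lambda x,y:(130+y/5-.4,210+x/5-.4)
e=ray('top',f(191,352),62);h=ray('top',f(167,464),40)
print(e,h,np.degrees(np.arctan2(*(e-h)[1::-1])),np.hypot(*(e-h)[:2]))
for q in [((45,520),(245,572)),((185,58),(45,520)),((370,103),(262,520))]:
    A,B=[ray('top',f(*k),40) for k in q]; print(A.round(),B.round(),np.degrees(np.arctan2(*(A-B)[1::-1])))
g=lambda x,y:(230+y/4.9-.4,335+(x-402)/4.9-.4)
print(ray('top',g(566,153),111))
print([ray('top',g(*k),55).round(1) for k in [(468,82),(625,80),(630,236),(472,238)]])
E
```

```text
[591.64013195  31.76126691  62.        ] [535.09974102  45.14664947  40.        ] -13.319001655074302 58.10322083836277
[505. 109.  40.] [478.   3.  40.] 75.8373088817369
[756.  39.  40.] [505. 109.  40.] -15.540540278048685
[732. -61.  40.] [506.  -6.  40.] -13.783698642546135
[ 432.82463015 -272.55988931  111.        ]
[array([ 472.5, -230. ,   55. ]), array([ 474.2, -313. ,   55. ]), array([ 392.3, -314.1,   55. ]), array([ 390.6, -231.3,   55. ])]
```

Request:
apply_moves(series=[{"jaw": 60,"xyz": [0,0,0],"twist": 1.37},{"jaw": 60,"xyz": [0,0,0],"twist": 1.37},{"jaw": 60,"xyz": [0,0,0],"twist": 1.37},{"jaw": 60,"xyz": [0,0,0],"twist": 1.37},{"jaw": 60,"xyz": [0,0,0],"twist": 1.37},{"jaw": 60,"xyz": [0,0,0],"twist": 1.37},{"jaw": 60,"xyz": [0,0,0],"twist": 1.37},{"jaw": 60,"xyz": [0,0,0],"twist": 1.37}])

```text
time_s: 1.57
tool_pos: [235.7, 578.9, 222.7]
eef_rot: [-1.306, 1.044, -1.044]
wrist_force: [0.2, 1.2, 0.0]
opening: 59.8
```

Request:
apply_moves(series=[{"jaw": 60,"xyz": [0,0,0],"twist": 1.37},{"jaw": 60,"xyz": [0,0,0],"twist": 1.37},{"jaw": 60,"xyz": [0,0,0],"twist": 1.37},{"jaw": 60,"xyz": [0,0,0],"twist": 1.37},{"jaw": 60,"xyz": [30.6,0,24.5],"twist": 0},{"jaw": 60,"xyz": [30.6,0,24.5],"twist": 0},{"jaw": 60,"xyz": [30.6,0,24.5],"twist": 0},{"jaw": 60,"xyz": [30.6,0,24.5],"twist": 0}])

```text
time_s: 2.23
tool_pos: [300.7, 434.4, 222.5]
eef_rot: [-1.08, 1.391, -1.391]
wrist_force: [0.4, 0.0, 0.0]
opening: 59.8
```

Request:
apply_moves(series=[{"jaw": 60,"xyz": [30.6,0,24.5],"twist": 0},{"jaw": 60,"xyz": [30.6,0,24.5],"twist": 0},{"jaw": 60,"xyz": [30.6,0,24.5],"twist": 0},{"jaw": 60,"xyz": [30.6,0,24.5],"twist": 0},{"jaw": 60,"xyz": [30.6,0,24.5],"twist": 0},{"jaw": 60,"xyz": [30.6,0,24.5],"twist": 0},{"jaw": 60,"xyz": [30.6,0,24.5],"twist": 0},{"jaw": 60,"xyz": [30.6,0,24.5],"twist": 0}])

```text
time_s: 2.9
tool_pos: [430.0, 148.4, 223.1]
eef_rot: [-1.079, 1.391, -1.391]
wrist_force: [1.0, 0.8, 0.1]
opening: 60.6
```

Request:
apply_moves(series=[{"jaw": 60,"xyz": [37,0,9.6],"twist": 0},{"jaw": 60,"xyz": [37,0,9.6],"twist": 0},{"jaw": 60,"xyz": [37,0,9.6],"twist": 0},{"jaw": 60,"xyz": [37,0,9.6],"twist": 0},{"jaw": 60,"xyz": [37,0,9.6],"twist": 0},{"jaw": 60,"xyz": [37,0,9.6],"twist": 0},{"jaw": 60,"xyz": [37,0,9.6],"twist": 0},{"jaw": 60,"xyz": [37,0,9.6],"twist": 0}])

```text
time_s: 3.57
tool_pos: [430.3, -157.4, 223.1]
eef_rot: [-1.079, 1.39, -1.391]
wrist_force: [1.2, 0.7, 0.5]
opening: 60.3
```

Request:
apply_moves(series=[{"jaw": 60,"xyz": [37,0,9.6],"twist": 0},{"jaw": 60,"xyz": [37,0,9.6],"twist": 0},{"jaw": 60,"xyz": [37,0,9.6],"twist": 0},{"jaw": 60,"xyz": [0,0,0],"twist": 0},{"jaw": 60,"xyz": [0,0,0],"twist": 0}])

```text
time_s: 3.98
tool_pos: [429.9, -272.8, 222.6]
eef_rot: [-1.078, 1.395, -1.396]
wrist_force: [-0.1, 0.3, -0.9]
opening: 60.0
```

```bash
python3 - <<'E'
from h import *
P=vision.camera_params('wrist');s=telemetry.observe()
a=snap('wrist','w1');print(s['tool_pos'],P['fx'],-np.array(P['R']).T@np.array(P['t']),np.array(P['R']).round(2).tolist())
for d in outline_of('pin','wrist')+recognise('pin','wrist'): print(d['confidence'],d['centre'],ray('wrist',d['centre'],111,P),d.get('region',np.zeros(1)).sum())
print(proj('wrist',[432,-273,111],P))
E
```

```text
[ 429.87491207 -272.79465117  222.61957906] 316.297347275097 [ 451.00112716 -191.94158855  384.12249893] [[0.97, -0.25, 0.0], [-0.24, -0.92, 0.3], [-0.08, -0.29, -0.95]]
0.75 [235.1, 209.7] [ 358.91682151 -282.6553767   111.        ] 1166
0.73 [195.3, 283.8] [ 435.08600944 -263.07520688  111.        ] 781
0.71 [234.0, 284.6] [ 426.50067674 -299.21130173  111.        ] 907
0.8 [232.4, 285.1] [ 427.34671126 -297.78624687  111.        ] 0.0
0.66 [192.8, 284.4] [ 436.17991496 -260.98143171  111.        ] 0.0
0.58 [234.7, 211.4] [ 360.57103111 -282.67534737  111.        ] 0.0
[206.42370617 283.24504894]
```

View pics/w1.png

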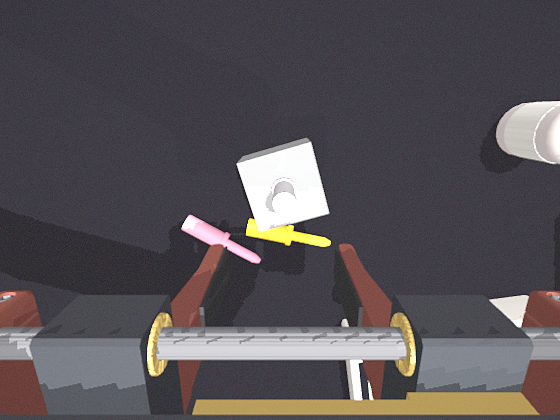

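The wrist view shows the pin's head top at about (202,284), within a few mm of my estimate. The look-alikes have toppled by themselves onto the bench: yellow at (235,288), pink at (238,220). They were already tilting in the first side view. They lie below the descent.

Request:
apply_moves(series=[{"jaw": 60,"xyz": [-2.4,30,2.1],"twist": 0},{"jaw": 60,"xyz": [0,35,0],"twist": 0},{"jaw": 60,"xyz": [0,35,0],"twist": 0},{"jaw": 60,"xyz": [0,30,0],"twist": 0},{"jaw": 60,"xyz": [0,25,0],"twist": 0},{"jaw": 60,"xyz": [0,0,0],"twist": 0},{"jaw": 60,"xyz": [0,0,0],"twist": 0}], force=50)

```text
time_s: 4.72
tool_pos: [433.3, -266.9, 67.4]
eef_rot: [-1.082, 1.392, -1.388]
wrist_force: [-0.0, 0.1, -0.4]
opening: 60.4
```

Request:
apply_moves(series=[{"jaw": 10,"xyz": [0,0,0],"twist": 0},{"jaw": 10,"xyz": [0,0,0],"twist": 0},{"jaw": 10,"xyz": [0,0,0],"twist": 0},{"jaw": 10,"xyz": [0,0,0],"twist": 0},{"jaw": 10,"xyz": [0,0,0],"twist": 0},{"jaw": 10,"xyz": [0,0,0],"twist": 0},{"jaw": 10,"xyz": [0,0,0],"twist": 0},{"jaw": 10,"xyz": [0,0,0],"twist": 0}], force=50)

```text
time_s: 5.38
tool_pos: [433.8, -268.5, 68.0]
eef_rot: [-1.079, 1.391, -1.392]
wrist_force: [-1.3, 1.2, 5.3]
opening: 21.3
```

Request:
apply_moves(series=[{"jaw": 10,"xyz": [0,-15,0],"twist": 0},{"jaw": 10,"xyz": [0,-30,0],"twist": 0},{"jaw": 10,"xyz": [0,-35,0],"twist": 0},{"jaw": 10,"xyz": [0,-30,0],"twist": 0},{"jaw": 10,"xyz": [-20,0,4.4],"twist": 0},{"jaw": 10,"xyz": [-35,0,8.8],"twist": 0},{"jaw": 10,"xyz": [-35,0,8.8],"twist": 0},{"jaw": 10,"xyz": [-35,0,8.8],"twist": 0}])

```text
time_s: 6.05
tool_pos: [494.5, -153.8, 177.7]
eef_rot: [-1.079, 1.393, -1.392]
wrist_force: [-0.1, 0.3, -2.9]
opening: 21.3
```

Request:
apply_moves(series=[{"jaw": 10,"xyz": [-35,0,8.8],"twist": 0},{"jaw": 10,"xyz": [-35,0,8.8],"twist": 0},{"jaw": 10,"xyz": [-35,0,8.8],"twist": 0},{"jaw": 10,"xyz": [-35,0,8.8],"twist": 0},{"jaw": 10,"xyz": [-35,0,8.8],"twist": 0},{"jaw": 10,"xyz": [-28,0,4],"twist": 0},{"jaw": 10,"xyz": [0,0,0],"twist": 0},{"jaw": 10,"xyz": [0,0,0],"twist": 0}])

```text
time_s: 6.72
tool_pos: [591.0, 31.7, 176.6]
eef_rot: [-1.084, 1.39, -1.389]
wrist_force: [-0.1, 0.0, -2.0]
opening: 21.3
```

```bash
python3 - <<'E'
from h import *
P=vision.camera_params('wrist');s=telemetry.observe()
a=snap('wrist','w2');b=snap('side','s2');print(s['tool_pos'],s['wrist_force'],s['opening'])
cw=cv2.resize(a[100:320,180:380],None,fx=2,fy=2);r,c=map(int,proj('side',[592,32,80]));print(r,c)
cs=cv2.resize(b[r-70:r+50,c-50:c+50],None,fx=4,fy=4,interpolation=3)
o=np.zeros((600,800,3),np.uint8);o[:440,:400]=cw;o[:480,400:]=cs;cv2.imwrite('pics/o2.png',o[:,:,::-1])
for X in ([592,32,62],[535,45,40]): print(proj('wrist',X,P),proj('side',X))
t=s['tool_pos'];print('tip',proj('wrist',[t[0],t[1],t[2]-63],P),proj('side',[t[0],t[1],t[2]-63]))
E
```

```text
[591.03235374  31.66398209 176.59019405] [-0.07928128  0.01071504 -1.99658826] 21.332350233906894
186 283
[205.27017083 282.01384317] [191.1075608  283.60098308]
[200.08374995 222.27829191] [200.42472132 264.78438725]
tip [225.61483502 281.03304413] [176.69815755 283.12476394]
```

View pics/o2.png

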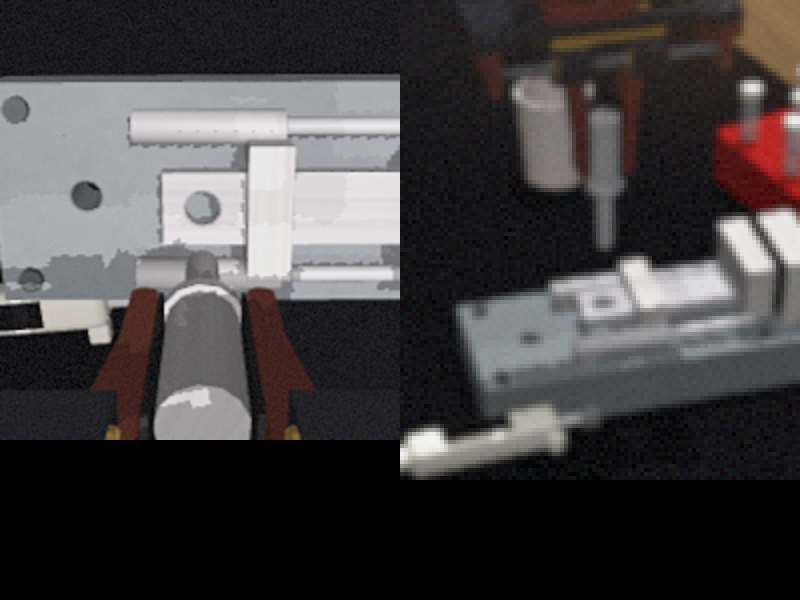

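In the crops the eye is at wrist px (203.5,281) and the pin tip at about (226,281). The pin hangs straight and appears 3–4 mm towards −y of the jig. I'll correct that, lower it and look again.

Request:
apply_moves(series=[{"jaw": 10,"xyz": [-3.5,15,0],"twist": 0},{"jaw": 10,"xyz": [0,21,0],"twist": 0},{"jaw": 10,"xyz": [0,0,0],"twist": 0},{"jaw": 10,"xyz": [0,0,0],"twist": 0}])

```text
time_s: 7.15
tool_pos: [591.0, 31.5, 141.3]
eef_rot: [-1.081, 1.394, -1.393]
wrist_force: [0.4, 0.5, -1.2]
opening: 21.6
```

```bash
python3 - <<'E'
from h import *
P=vision.camera_params('wrist');s=telemetry.observe()
a=snap('wrist','w3');b=snap('side','s3');t=s['tool_pos'];print(t)
cw=cv2.resize(a[170:290,240:320],None,fx=5,fy=5,interpolation=3);r,c=map(int,proj('side',[592,32,80]));print(r,c)
cs=cv2.resize(b[r-45:r+30,c-25:c+25],None,fx=8,fy=8,interpolation=3)
o=np.zeros((600,800,3),np.uint8);o[:,:400]=cw;o[:,400:]=cs;cv2.imwrite('pics/o3.png',o[:,:,::-1])
for X in ([592,32,62],[t[0],t[1],t[2]-63],[t[0],t[1],t[2]-55],[t[0],t[1],t[2]-13]):
  p=proj('wrist',X,P);q=proj('side',X);print(X,p,q,'crop',(p[1]-239.6)*5,(p[0]-169.6)*5,400+(q[1]-c+25.5)*8,(q[0]-r+45.5)*8)
E
```

```text
[590.96955056  31.49360067 141.28270998]
186 283
[592, 32, 62] [217.66883104 282.1834711 ] [191.1075608  283.60098308] crop 212.91735547961835 240.34415518523403 608.8078646348463 404.86048641909974
[np.float64(590.9695505560105), np.float64(31.493600665093048), np.float64(78.28270997555265)] [225.60967266 281.07957327] [186.78451551 283.30220443] crop 207.39786633951255 280.0483632846773 606.417635427857 370.27612411625614
[np.float64(590.9695505560105), np.float64(31.493600665093048), np.float64(86.28270997555265)] [229.42691977 281.06796324] [184.54038627 283.26460737] crop 207.33981619882414 299.13459883018504 606.1168589641798 352.3230901254035
[np.float64(590.9695505560105), np.float64(31.493600665093048), np.float64(128.28270997555265)] [254.46200775 280.99181987] [172.43414894 283.06178532] crop 206.9590993266847 424.31003874591823 604.4942825224293 255.47319151516353
```

View pics/o3.png

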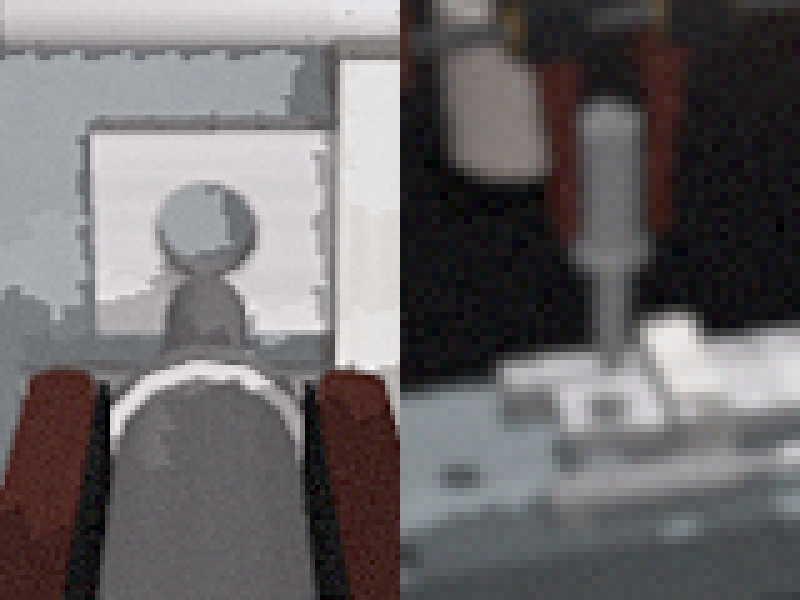

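```bash
python3 - <<'E'
from h import *
s=telemetry.observe();t=np.array(s['tool_pos']);P=vision.camera_params('wrist');print(t,s['joint_pos'])
R=Ro.from_rotvec(s['eef_rot']).as_matrix();print(R.round(3).tolist())
u=-R[:,0]; v=R[:,2]
a=np.linspace(0,2*np.pi,90)
for dy in (0,-2,-4):
  out=[]
  for z,r in ((0,3),(8,6),(50,13),(56,13),(56,11)):
    C=np.array([proj('wrist',t+[0,0,z-63]+u*(dy+r*np.cos(k))+v*r*np.sin(k),P) for k in a]);i=C[:,0].argmin()
    out.append(((C[i,0]-169.6)*5, (C[:,1].min()-239.6)*5,(C[:,1].max()-239.6)*5))
  print(dy,np.round(out).tolist())
for dx,dy in((0,0),(0,2),(0,4)):
    C=np.array([proj('wrist',[t[0],t[1],62]+u*(dy+8*np.cos(k))+v*(dx+8*np.sin(k)),P) for k in a]);print('eye',dx,dy,((C.min(0)-[169.6,239.6])*5).round(),((C.max(0)-[169.6,239.6])*5).round())
E
```

```text
[592.30442414  31.81699078 142.67611493] [-0.66140512  0.51931565  0.73366092  1.8000781  -0.41141387  0.9800304
 -0.0116146 ]
[[-0.25, 0.001, 0.968], [-0.968, -0.0, -0.25], [-0.0, -1.0, 0.001]]
0 [[262.0, 186.0, 226.0], [261.0, 165.0, 247.0], [325.0, 99.0, 314.0], [344.0, 96.0, 317.0], [360.0, 113.0, 300.0]]
-2 [[275.0, 186.0, 226.0], [274.0, 165.0, 247.0], [340.0, 100.0, 314.0], [360.0, 96.0, 317.0], [376.0, 113.0, 300.0]]
-4 [[287.0, 186.0, 226.0], [287.0, 165.0, 247.0], [356.0, 100.0, 313.0], [376.0, 97.0, 317.0], [392.0, 114.0, 300.0]]
eye 0 0 [196. 157.] [289. 255.]
eye 0 2 [184. 157.] [278. 256.]
eye 0 4 [172. 156.] [266. 256.]
```

The wrist view shows the eye at crop (206,229) and the pin's tip front at about row 273. Fitting the pin model puts the eye about 4.6 mm towards +y of the jig from the pin, and aligned in x.

Request:
apply_moves(series=[{"jaw": 10,"xyz": [-4.5,0,0],"twist": 0},{"jaw": 10,"xyz": [0,10,0],"twist": 0},{"jaw": 10,"xyz": [0,0,0],"twist": 0},{"jaw": 10,"xyz": [0,0,0],"twist": 0}])

```text
time_s: 7.58
tool_pos: [592.8, 37.7, 131.2]
eef_rot: [-1.081, 1.392, -1.391]
wrist_force: [-0.3, 0.1, -1.8]
opening: 21.3
```

```bash
cat > look.py <<'E'
from h import *
import sys
n=sys.argv[1]
P=vision.camera_params('wrist');s=telemetry.observe()
a=snap('wrist','w'+n);b=snap('side','s'+n);t=np.array(s['tool_pos']);print(t,s['wrist_force'],s['opening'])
cw=cv2.resize(a[170:290,240:320],None,fx=5,fy=5,interpolation=3);r,c=map(int,proj('side',[592,32,80]))
if len(sys.argv)>2: c-=int(sys.argv[2])
cs=cv2.resize(b[r-45:r+30,c-25:c+25],None,fx=8,fy=8,interpolation=3)
o=np.zeros((600,800,3),np.uint8);o[:,:400]=cw;o[:,400:]=cs;cv2.imwrite(f'pics/o{n}.png',o[:,:,::-1])
R=Ro.from_rotvec(s['eef_rot']).as_matrix();u=-R[:,0]; v=R[:,2];k=np.linspace(0,2*np.pi,90)
for z,rr in ((0,3),(8,6),(50,13),(56,13),(56,11)):
    C=np.array([proj('wrist',t+[0,0,z-63]+u*(-2+rr*np.cos(q))+v*rr*np.sin(q),P) for q in k]);print(z,((C.min(0)-[169.6,239.6])*5).round(),((C.max(0)-[169.6,239.6])*5).round())
for dy in (-4,-2,0,2):
    C=np.array([proj('wrist',[t[0],t[1],62]+u*(dy+8*np.cos(q))+v*(8*np.sin(q)),P) for q in k]);print('eye',dy,((C.min(0)-[169.6,239.6])*5).round(),((C.max(0)-[169.6,239.6])*5).round())
E
python3 look.py 4
```

```text
[592.7662962   37.66825727 131.18405959] [-0.34815128  0.06911929 -1.83214805] 21.31075637345958
0 [274. 187.] [311. 227.]
8 [274. 166.] [350. 248.]
50 [340. 100.] [535. 314.]
56 [360.  96.] [560. 317.]
56 [376. 113.] [545. 300.]
eye -4 [242. 156.] [338. 258.]
eye -2 [230. 155.] [327. 258.]
eye 0 [217. 155.] [315. 259.]
eye 2 [205. 155.] [303. 259.]
```

View pics/o4.png

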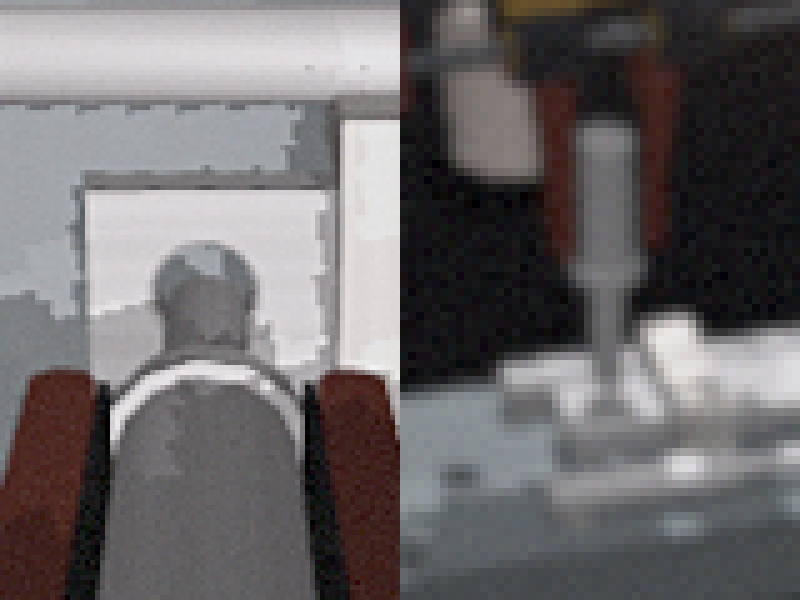

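The eye now spans rows 240–337 and the tip is about 1.8 mm too far towards +y. I'll step back 1.7 mm and insert.

Request:
apply_moves(series=[{"jaw": 10,"xyz": [1.7,0,0],"twist": 0},{"jaw": 10,"xyz": [0,4,0],"twist": 0},{"jaw": 10,"xyz": [0,4,0],"twist": 0},{"jaw": 10,"xyz": [0,4,0],"twist": 0},{"jaw": 10,"xyz": [0,3,0],"twist": 0},{"jaw": 10,"xyz": [0,0,0],"twist": 0}])

```text
time_s: 8.18
tool_pos: [592.2, 35.8, 115.7]
eef_rot: [-1.081, 1.392, -1.391]
wrist_force: [-0.8, -0.3, -1.7]
opening: 21.4
```

```bash
python3 look.py 5
```

```text
[592.20505906  35.84847158 115.68623324] [-0.76941604 -0.25817255 -1.70875646] 21.394995784677313
0 [274. 187.] [311. 227.]
8 [274. 166.] [350. 248.]
50 [340. 100.] [535. 314.]
56 [360.  96.] [560. 317.]
56 [376. 113.] [545. 300.]
eye -4 [277. 152.] [379. 262.]
eye -2 [264. 152.] [366. 262.]
eye 0 [251. 152.] [353. 262.]
eye 2 [238. 152.] [341. 262.]
```

Request:
apply_moves(series=[{"jaw": 10,"xyz": [0,3,0],"twist": 0},{"jaw": 10,"xyz": [0,3,0],"twist": 0},{"jaw": 10,"xyz": [0,2.5,0],"twist": 0},{"jaw": 10,"xyz": [0,0,0],"twist": 0},{"jaw": 10,"xyz": [0,0,0],"twist": 0}])

```text
time_s: 8.7
tool_pos: [592.6, 35.8, 107.9]
eef_rot: [-1.08, 1.392, -1.391]
wrist_force: [-0.8, 0.1, -0.9]
opening: 21.2
```

```bash
python3 look.py 6
```

```text
[592.63014062  35.80748051 107.92832836] [-0.81061501  0.06602595 -0.85270829] 21.198785364645452
0 [274. 187.] [311. 227.]
8 [274. 166.] [350. 248.]
50 [340. 100.] [535. 314.]
56 [360.  97.] [560. 317.]
56 [376. 113.] [545. 300.]
eye -4 [296. 150.] [401. 263.]
eye -2 [283. 150.] [388. 263.]
eye 0 [269. 150.] [375. 264.]
eye 2 [256. 150.] [362. 264.]
```

View pics/o6.png

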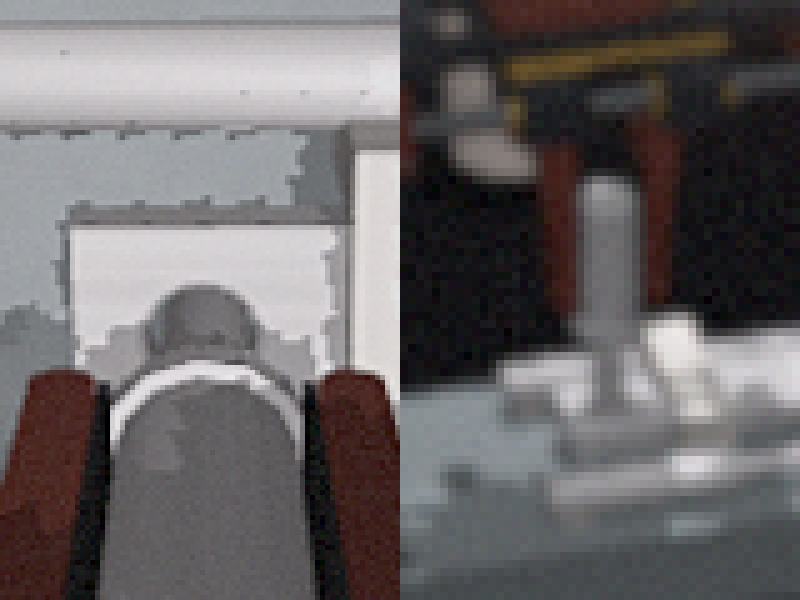

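The shaft is inside the eye, centred with its top edge at row 285, and there is no contact force. I'll draw the slide out.

Request:
apply_moves(series=[{"jaw": 10,"xyz": [0,1,-3],"twist": 0},{"jaw": 10,"xyz": [0,0,-6],"twist": 0},{"jaw": 10,"xyz": [0,0,-6],"twist": 0},{"jaw": 10,"xyz": [0,0,-6],"twist": 0},{"jaw": 10,"xyz": [0,0,-6],"twist": 0},{"jaw": 10,"xyz": [0,0,-6],"twist": 0},{"jaw": 10,"xyz": [0,0,-6],"twist": 0},{"jaw": 10,"xyz": [0,0,-6],"twist": 0}])

```text
time_s: 9.47
tool_pos: [550.9, 46.0, 107.8]
eef_rot: [-1.076, 1.387, -1.395]
wrist_force: [7.0, -3.5, -6.0]
opening: 21.4
```

Request:
apply_moves(series=[{"jaw": 10,"xyz": [0,0,-2],"twist": 0},{"jaw": 10,"xyz": [0,0,-2],"twist": 0},{"jaw": 10,"xyz": [0,0,0],"twist": 0}])

```text
time_s: 9.72
tool_pos: [546.9, 47.0, 107.9]
eef_rot: [-1.077, 1.388, -1.395]
wrist_force: [5.8, -3.8, -5.5]
opening: 21.4
```

Request:
apply_moves(series=[{"jaw": 10,"xyz": [0,0,-1.5],"twist": 0},{"jaw": 10,"xyz": [0,0,-1.5],"twist": 0},{"jaw": 10,"xyz": [0,0,0],"twist": 0}])

```text
time_s: 9.97
tool_pos: [544.3, 47.6, 107.9]
eef_rot: [-1.076, 1.387, -1.395]
wrist_force: [5.8, -3.1, -4.9]
opening: 21.6
```

Request:
apply_moves(series=[{"jaw": 10,"xyz": [0,0,-1],"twist": 0},{"jaw": 10,"xyz": [0,0,-1],"twist": 0},{"jaw": 10,"xyz": [0,0,0],"twist": 0}])

```text
time_s: 10.22
tool_pos: [542.5, 48.1, 107.9]
eef_rot: [-1.076, 1.387, -1.395]
wrist_force: [6.2, -2.9, -5.4]
opening: 21.1
```

Request:
apply_moves(series=[{"jaw": 10,"xyz": [0,0,-1],"twist": 0},{"jaw": 10,"xyz": [0,0,-1],"twist": 0},{"jaw": 10,"xyz": [0,0,0],"twist": 0}])

```text
time_s: 10.47
tool_pos: [540.6, 48.5, 107.9]
eef_rot: [-1.076, 1.387, -1.395]
wrist_force: [8.0, -4.4, -5.1]
opening: 21.6
```

```bash
python3 look.py 7 18; python3 -c "
from h import *
s=telemetry.observe();P=vision.camera_params('wrist');print(proj('wrist',[535,45,40],P),proj('side',[535,45,40]))"
```

```text
[540.6230151   48.53917823 107.92317822] [ 7.95049377 -4.4337437  -5.12224346] 21.646774139941016
0 [274. 184.] [311. 224.]
8 [274. 163.] [350. 245.]
50 [340.  99.] [535. 313.]
56 [360.  96.] [560. 317.]
56 [376. 113.] [545. 300.]
eye -4 [296. 148.] [401. 261.]
eye -2 [283. 148.] [388. 261.]
eye 0 [269. 148.] [375. 261.]
eye 2 [256. 148.] [362. 262.]
[229.33748567 274.50373663] [200.42472132 264.78438725]
```

View pics/o7.png

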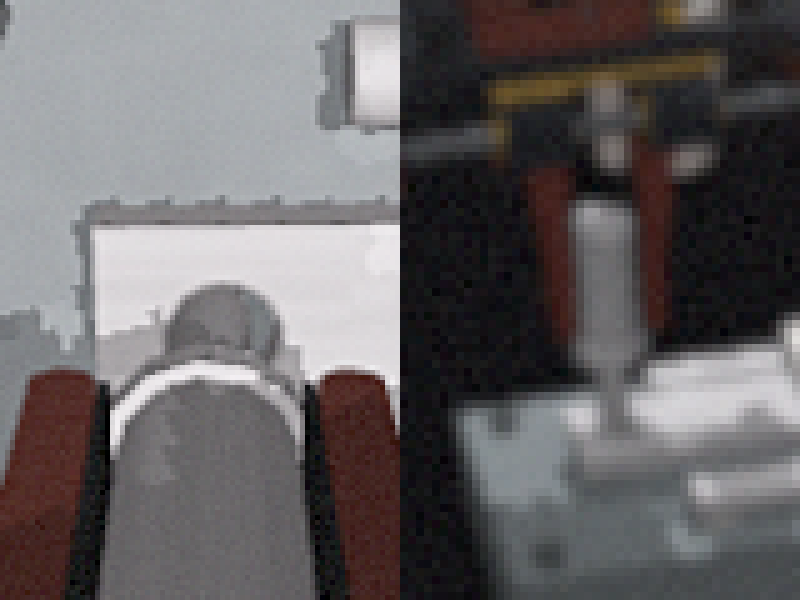

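The pin now bears on the outer wall of the eye and the slide has come about 51 mm. The lateral position is still centred.

Request:
apply_moves(series=[{"jaw": 10,"xyz": [0,0,-1],"twist": 0},{"jaw": 10,"xyz": [0,0,-1],"twist": 0},{"jaw": 10,"xyz": [0,0,0],"twist": 0}])

```text
time_s: 10.82
tool_pos: [538.7, 49.0, 107.9]
eef_rot: [-1.076, 1.387, -1.395]
wrist_force: [6.4, -4.0, -5.6]
opening: 21.1
```

Request:
apply_moves(series=[{"jaw": 10,"xyz": [0,0,-1],"twist": 0},{"jaw": 10,"xyz": [0,0,0],"twist": 0}])

```text
time_s: 10.98
tool_pos: [537.9, 49.2, 108.0]
eef_rot: [-1.076, 1.387, -1.395]
wrist_force: [7.2, -4.0, -4.7]
opening: 21.3
```

Request:
apply_moves(series=[{"jaw": 10,"xyz": [0,0,-1],"twist": 0},{"jaw": 10,"xyz": [0,0,0],"twist": 0}])

```text
time_s: 11.15
tool_pos: [537.0, 49.4, 108.0]
eef_rot: [-1.076, 1.387, -1.396]
wrist_force: [7.1, -3.4, -4.9]
opening: 21.0
```

Request:
apply_moves(series=[{"jaw": 10,"xyz": [0,0,-1],"twist": 0},{"jaw": 10,"xyz": [0,0,0],"twist": 0}])

```text
time_s: 11.32
tool_pos: [536.0, 49.7, 108.0]
eef_rot: [-1.076, 1.387, -1.396]
wrist_force: [7.0, -2.5, -5.1]
opening: 21.6
```

Request:
apply_moves(series=[{"jaw": 10,"xyz": [0,0,-1],"twist": 0},{"jaw": 10,"xyz": [0,0,0],"twist": 0}])

```text
time_s: 11.48
tool_pos: [535.6, 49.8, 108.1]
eef_rot: [-1.075, 1.386, -1.396]
wrist_force: [9.7, -4.6, -6.9]
opening: 21.4
```

Request:
apply_moves(series=[{"jaw": 10,"xyz": [0,0,-0.7],"twist": 0},{"jaw": 10,"xyz": [0,0,0],"twist": 0}])

```text
time_s: 11.65
tool_pos: [535.5, 49.8, 108.2]
eef_rot: [-1.074, 1.385, -1.397]
wrist_force: [10.4, -4.5, -7.0]
opening: 21.3
```

The force rises to 11 N with no further movement, so this is the stop. Next I push down.

Request:
apply_moves(series=[{"jaw": 10,"xyz": [0,3,0],"twist": 0},{"jaw": 10,"xyz": [0,3,0],"twist": 0},{"jaw": 10,"xyz": [0,3,0],"twist": 0},{"jaw": 10,"xyz": [0,0,0],"twist": 0}])

```text
time_s: 11.98
tool_pos: [535.9, 49.7, 99.6]
eef_rot: [-1.073, 1.385, -1.397]
wrist_force: [10.0, -4.5, -3.1]
opening: 21.3
```

Request:
apply_moves(series=[{"jaw": 10,"xyz": [0,3,0],"twist": 0},{"jaw": 10,"xyz": [0,3,0],"twist": 0},{"jaw": 10,"xyz": [0,3,0],"twist": 0},{"jaw": 10,"xyz": [0,0,0],"twist": 0}])

```text
time_s: 12.32
tool_pos: [536.1, 49.7, 90.7]
eef_rot: [-1.073, 1.384, -1.397]
wrist_force: [10.1, -4.8, -3.5]
opening: 21.4
```

Request:
apply_moves(series=[{"jaw": 10,"xyz": [0,3,0],"twist": 0},{"jaw": 10,"xyz": [0,3,0],"twist": 0},{"jaw": 10,"xyz": [0,0,0],"twist": 0}])

```text
time_s: 12.57
tool_pos: [536.3, 49.6, 84.8]
eef_rot: [-1.073, 1.384, -1.397]
wrist_force: [9.7, -5.4, -3.1]
opening: 21.4
```

Request:
apply_moves(series=[{"jaw": 10,"xyz": [0,3,0],"twist": 0},{"jaw": 10,"xyz": [0,3,0],"twist": 0},{"jaw": 10,"xyz": [0,0,0],"twist": 0}])

```text
time_s: 12.82
tool_pos: [536.4, 49.5, 78.8]
eef_rot: [-1.072, 1.384, -1.398]
wrist_force: [11.5, -5.6, -3.5]
opening: 21.5
```

Request:
apply_moves(series=[{"jaw": 10,"xyz": [0,1.5,0],"twist": 0},{"jaw": 10,"xyz": [0,1.5,0],"twist": 0},{"jaw": 10,"xyz": [0,0,0],"twist": 0}])

```text
time_s: 13.07
tool_pos: [536.5, 49.5, 76.1]
eef_rot: [-1.072, 1.384, -1.398]
wrist_force: [9.2, -4.8, 1.5]
opening: 21.6
```

Request:
apply_moves(series=[{"jaw": 10,"xyz": [0,1,0],"twist": 0},{"jaw": 10,"xyz": [0,0,0],"twist": 0}])

```text
time_s: 13.23
tool_pos: [536.6, 49.5, 75.2]
eef_rot: [-1.072, 1.384, -1.398]
wrist_force: [9.3, -5.5, 1.7]
opening: 21.0
```

```bash
python3 look.py 8 18 | head -1
```

```text
[536.59578199  49.53846208  75.23513725] [ 9.25284861 -5.49175393  1.71616061] 20.98211969763353
```

View pics/o8.png

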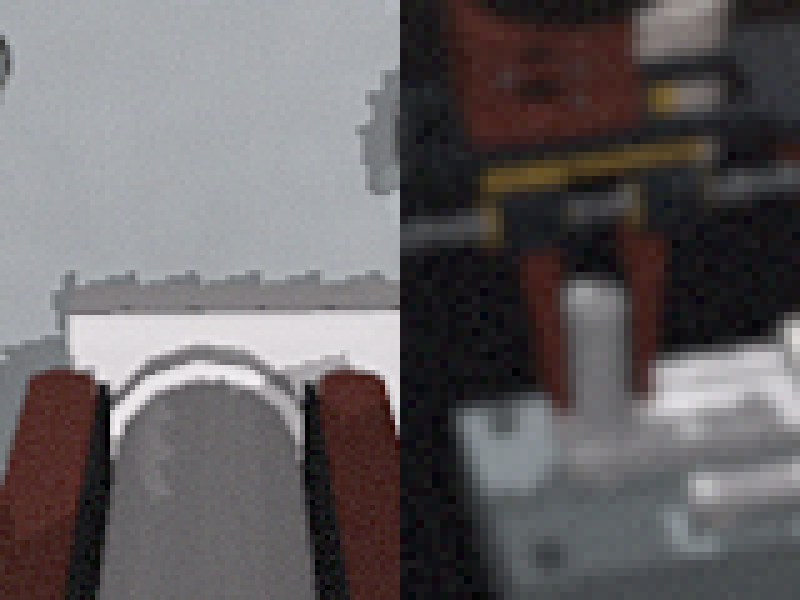

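The collar is about to touch the tongue. I'll press until the force shows contact.

Request:
apply_moves(series=[{"jaw": 10,"xyz": [0,0.8,0],"twist": 0},{"jaw": 10,"xyz": [0,0,0],"twist": 0}])

```text
time_s: 13.5
tool_pos: [536.8, 49.5, 75.0]
eef_rot: [-1.071, 1.384, -1.397]
wrist_force: [8.1, -4.5, 9.8]
opening: 21.3
```

Request:
apply_moves(series=[{"jaw": 10,"xyz": [0,0.8,0],"twist": 0},{"jaw": 10,"xyz": [0,0,0],"twist": 0}])

```text
time_s: 13.67
tool_pos: [537.3, 49.4, 75.0]
eef_rot: [-1.07, 1.384, -1.397]
wrist_force: [6.7, -5.7, 15.8]
opening: 21.6
```

z holds at 75.0 while the force climbs to 16 N, so the collar is seated. I'll ease off, open, let it settle and retreat.

Request:
apply_moves(series=[{"jaw": 10,"xyz": [0,-0.8,0],"twist": 0},{"jaw": 45,"xyz": [0,0,0],"twist": 0},{"jaw": 45,"xyz": [0,0,0],"twist": 0},{"jaw": 45,"xyz": [0,0,0],"twist": 0},{"jaw": 45,"xyz": [0,0,0],"twist": 0},{"jaw": 45,"xyz": [0,0,0],"twist": 0}])

```text
time_s: 14.17
tool_pos: [531.1, 51.7, 72.0]
eef_rot: [-1.081, 1.392, -1.39]
wrist_force: [-0.1, 0.5, -0.8]
opening: 44.3
```

Request:
apply_moves(series=[{"jaw": 45,"xyz": [0,-10,0],"twist": 0},{"jaw": 45,"xyz": [0,-25,0],"twist": 0},{"jaw": 45,"xyz": [0,-35,0],"twist": 0},{"jaw": 45,"xyz": [0,-35,0],"twist": 0},{"jaw": 45,"xyz": [0,-35,0],"twist": 0},{"jaw": 45,"xyz": [35,0,0],"twist": 0},{"jaw": 45,"xyz": [35,0,0],"twist": 0},{"jaw": 45,"xyz": [35,0,0],"twist": 0}])

```text
time_s: 14.83
tool_pos: [505.5, -50.9, 213.4]
eef_rot: [-1.08, 1.39, -1.39]
wrist_force: [0.6, -0.1, -0.1]
opening: 44.6
```

```bash
python3 - <<'E'
from h import *
s=telemetry.observe();print(s['time_s'],s['tool_pos'],s['wrist_force'],s['opening'])
P=vision.camera_params('wrist')
a=snap('wrist','w9');b=snap('side','s9');tp=snap('top','t9')
r,c=map(int,proj('side',[560,42,60]));cs=cv2.resize(b[r-40:r+35,c-50:c+50],None,fx=4,fy=4,interpolation=3)
o=np.zeros((600,800,3),np.uint8);o[:300,:400]=cv2.resize(a,(400,300));o[300:,:400]=cs
r,c=map(int,proj('top',[590,30,60]));k=cv2.resize(tp[r-60:r+60,c-40:c+40],None,fx=5,fy=5,interpolation=3);o[:,400:]=k
cv2.imwrite('pics/o9.png',o[:,:,::-1])
E
```

```text
14.8333 [505.47559491 -50.89639697 213.37304111] [ 0.57828598 -0.14747926 -0.12640056] 44.6259848224139
```

View pics/o9.png

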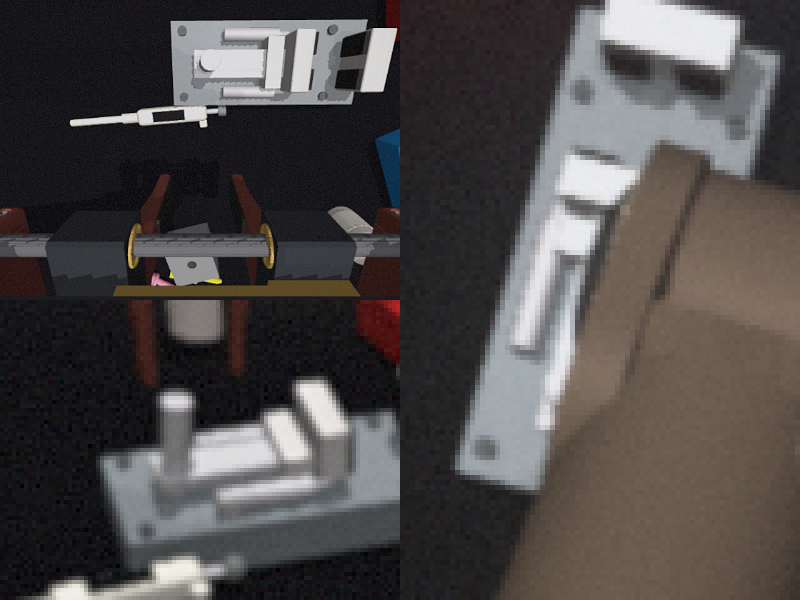

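The pin stands upright through the slide with its collar on the tongue. The jaw is drawn back from the fixed jaw and the pipette is undisturbed. I'll do a quick height check of the pin head (side crop (175,395)).

```bash
python3 - <<'E'
from h import *
r,c=map(int,proj('side',[560,42,60]))
print('seen',r-40+95/4-.4,c-50+175/4-.4)
for x,y in((536,47),(537,45)): print([proj('side',[x,y,z]).round(1) for z in (68,118,123)])
print([(round(d['confidence'],2),d['centre']) for d in recognise('pin','side')+recognise('plug','side')],telemetry.observe()['time_s'])
E
```

```text
seen 176.35 265.35
[array([192.3, 264.4]), array([178.1, 263.6]), array([176.6, 263.5])]
[array([192.6, 265. ]), array([178.3, 264.2]), array([176.9, 264.2])]
[(0.82, [317.4, 295.2]), (0.82, [324.9, 256.2]), (0.65, [185.3, 264.7]), (0.69, [161.8, 204.0]), (0.66, [226.9, 245.3])] 15.0833
```

```bash
python3 -c "
from cell import order; print(order.finish_job())"
```

```text
the job is handed in; nothing more can be done
None
```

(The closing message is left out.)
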